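# Close and lock the gauge chest

## Task

Close up the gauge chest on the inspection bench: with your fingertips, gently push both open drawers fully home without slamming them, and only when both are shut push the black tab of the lock on its top all the way along its track to the red (locked) end. Leave the gauges lying in their drawers, lift nothing, and do not disturb the other things on the bench; finish with both drawers still shut.

Things in the scene. Friction and masses are not known exactly. Their poses are not given: they have to be found in the camera images.
- chest: the dark blue steel gauge chest, fixed to the bench, 180 deep (its x) x 300 wide (its y) x 80 high; origin at the centre of its underside on the bench; its -x face is the front with the two drawers, its +y is to the left as seen from the robot; stands turned by up to 0.3 rad. Its top is flat at 80 but for the lock track near the front edge (track 130 long, to 83; end marks to 84, green at its -y end = open, red at its +y end = locked)
- left_front (a point): centre of the outer face of the left (+y) drawer's grey front, 39 above the bench; moves with the drawer, axes as the chest's (the drawer opens along -x). The front is 136 wide, 62 high (8 to 70 above the bench), 8 thick, flat with no handle, only a thin brass label frame. The drawer is an open tray behind it, 165 long, with a green floor 14 above the bench
- right_front (a point): the same point on the right (-y) drawer, of the same size; the two fronts' centres lie 148 apart along the chest's y
- drawer_left (a joint): how far the left drawer stands open, m: 0 shut (front flush with the chest), up to 0.12; slides with about 2.5 N of friction and stays where it is left
- drawer_right (a joint): the same for the right drawer
- lock_tab (a point): centre of the black upright tab of the slide lock on the chest's top, 100 above the bench; axes as the chest's. The tab is 26 (chest x) x 16 (chest y) x 24 high, from 88 to 112 above the bench, with a white line on top, on a steel foot 28 x 36 x 4; it lies 40 behind the chest's front face and slides along the chest's +y to lock
- lock (a joint): travel of the slide lock, m: 0 at the green (open) end, 0.07 at the red (locked) end; about 2 N of friction, stays where it is left
- micrometer: micrometer with a grey bow, 85 x 46 x 18, lying loose in the left drawer; origin on its underside at the middle of its barrel
- ring_gauge: steel ring 52 across, 18 high, lying loose in the right drawer; origin at the centre of its underside
- master_ring: brass ring 56 across, 20 high, lying on the chest's top behind the lock; origin at the centre of its underside
- plug_gauge: steel plug gauge, a round pin 28 across and 85 high, standing beside the chest's left side; origin at the centre of its underside
- fitting: machined steel cube fitting of 36 with two round stubs, 48 high, standing near the front right of the chest; origin at the centre of its underside
- caliper: dial caliper 200 long lying on the bench to the right; origin on its underside near the dial
- file: scraper with a dark wooden handle lying on the bench to the left; origin on its underside
- oil: white oil bottle with a red cap, 56 across, 130 high, standing to the right of the chest; origin at the centre of its underside
Things that resemble listed ones, but are neither listed nor needed, are in the scene too. What is meant by the micrometer is not blue or green, and is the larger of those in its own colour.

How it is judged:
On the way, in this order (a step that is already met when the one before it is completed fails the run):
1. both drawers are pushed shut (within 5 mm) while the lock is still open (value of joint each of drawer_left, drawer_right below 0.005 m and value of joint lock below 0.04 m), for 0.2 s.
2. the lock is pushed to the red end (within 7 mm) with both drawers shut (value of joint each of drawer_left, drawer_right below 0.005 m and value of joint lock above 0.063 m), for 0.2 s.
At the end, for the whole second after the job is handed in: both drawers shut to within 5 mm, the lock within 7 mm of its red end, the micrometer and the ring gauge lying still in their own drawers, every other loose thing within 30 mm of where it stood (all of step 2 and linear speed of each of micrometer, ring_gauge below 0.02 m/s and x of micrometer in the frame of left_front between 0 and 0.165 m and y of micrometer in the frame of left_front between -0.065 and 0.065 m and height (world z) of each of micrometer, ring_gauge below 0.035 m and x of ring_gauge in the frame of right_front between 0 and 0.165 m and y of ring_gauge in the frame of right_front between -0.065 and 0.065 m and distance of each of master_ring, fitting, caliper, plug_gauge, file, oil from where it was at the start of the episode below 0.03 m); the robot touches nothing.
It fails at once if the lock is pushed across (past 40 mm) while a drawer is open by more than 10 mm (value of joint lock above 0.04 m and value of joint any of drawer_left, drawer_right above 0.01 m).
It fails at once if a drawer is slammed (shutting faster than 0.4 m/s) (velocity of joint any of drawer_left, drawer_right below -0.4 m/s).
It fails at once if a gauge is lifted out of its drawer (its underside over 45 mm above the bench) (height (world z) of any of micrometer, ring_gauge above 0.045 m).
It fails at once if another thing on the bench is shifted or lifted by more than 30 mm (distance of any of master_ring, fitting, caliper, plug_gauge, file, oil from where it was at the start of the episode above 0.03 m).
It fails at once if a standing thing is tipped over (angle between any of plug_gauge, oil, fitting's own z axis and vertical above 0.5 rad).
It also fails if it takes over 54 s, if anything falls off the work surface, if the arm or the gripper's body presses on something with over 40 N, if the wrist force passes 120 N, or if a joint passes its speed limit or range.

## Robot

A 6-joint arm with a two-finger parallel gripper is mounted at the origin on the work surface. World frame = base frame: x ahead of the robot, y to its left, z up, the work surface at z = 0. Lengths are in m, angles in rad, forces in N, time in s.
With the tool pointing down it reaches from about 0.375 to 0.825 m from the base axis. Payload 5.5 kg.
Tool frame: the origin (TCP) lies on the mounting face of the last link; the fingertips stand 173 mm ahead of it and the grasp point (between the pads) lies 155 mm ahead of it; z points along the fingers, y is the line along which they close (so a half turn about z gives the same grasp; the last joint's range is limited). The gripper opens to 85 mm and grips with 20 to 120 N. Pads are 22 mm wide; open, the fingers measure 114 mm over their backs; the gripper's body (76 mm by 85 mm) begins 54 mm behind the grasp point. The pads swing forward as they close: fully open they stand 13 mm farther back than shut.
Start: joints at [1.163, 0.314, -0.047, 1.21, 0, 1.571], TCP at [0.238, 0.551, 0.405] pointing down, gripper open.
Joint ranges: [-2.67, 2.67], [-0.69, 1.73], [-1.03, 1.25], [-2.08, 2.16], [-1.42, 1.45], [-3.14, 3.14]. Speed limits (rad/s): [2.39, 2.39, 3.01, 3.14, 3.14, 3.14].

## Interface

Orientations are given as a unit quaternion [w, x, y, z].
In Python, from plant import r, eyes, nets gives the robot as it stands. The module is installed in compiled form; this text tells all that it offers.
- The arm moves only by the tool move_arm, never from a script. Its argument "rows" is a list of rows, each a list of 6 numbers: the shift along the tool's x, y, z in units of 60 mm (1.0 is 60 mm), then the turn, a rotation vector about the tool's x, y, z in units of 0.1 rad (1.0 is 0.1 rad). A call has 1 to 10 rows; each row shifts and turns the commanded pose from where the row before left it, along the tool's axes as they then stand; what a row does not reach is not made up. A row lasts 1/8 s, in which the tool goes at most 62.5 mm and 10.7 degrees, less where a joint would pass 70% of its speed; a pose out of reach is approached as far as the arm can. A call with a number of a shift or a turn outside -1 to 1 is refused whole. A call with a gripper value outside its range is refused whole. "claw" is the opening, from 0 (shut) to 1 (fully open), set as the call begins (left out, the last holds). The fingers move at their own pace and stop on an object; the grip force is fixed at half the most. Time passes only in rows, so rows that do not move let the fingers close. It gives the time, the measured TCP pose, the force, the opening and the grip force at its end, in the units of the state.
- r.observe(): the state, without advancing time (a new reading comes with each control period).
- eyes.snapshot(name): name is "scene" or "top" or "wrist"; returns a dict with "img" (384x512x3 uint8, red, green, blue), "camera_matrix" (3x3 intrinsics, pixels), "eye" and "attitude" of the camera in the world. Camera axes: x right, y down, z forward; pixel columns grow to the right and rows downward; lengths in m; the calibration is good to about 2 mm. A picture is of the moment at which its call begins. There is no depth.
- r.close_job(): hands the job in; it is judged then, once.
Trained networks look in a picture, given as the dict that the camera call returned (one of the last four; its "shot" number tells which), for a name from the list of things; names that differ only in an ending like _2 or _b are one class to them, and where a whole thing is asked for, a point or a joint stands for the part that bears it (a point fixed in the world has none). Each returns a list of dicts, best first, with "conf" (0 to 1); they miss things now and then, are a little off and sometimes report something else, mostly with a low value. They report only what shows in the picture. A call takes as long as a camera call. They do not tell look-alikes from the thing itself.
- nets.masks_of(picture, thing): "mask" (384x512 bool, what is visible of it).
- nets.pinpoint(picture, thing): "location" ([x, y, z] in m, in the coordinates of the camera as it stood for that picture, good to about 4 mm: a listed point, or the origin of a listed thing).
The state is a dict: "time": time; "joint_positions": joint angles; "joint_velocities": joint speeds; "joint_torque": joint torques, N m; "eef_pos": TCP position; "eef_rot": TCP orientation; "wrist_force": force on the tool from outside, world axes, zero at the start; "ft_torque": the same for the moment, N m; "opening": opening from 0.0 (shut) to 1.0 (fully open); "grasp_force": force on a finger pad.
Only numpy, scipy, OpenCV 4.12 (cv2) and the standard library are available. Lean on these libraries where they do the work, as an engineer would, in place of code of your own. Each camera call takes 0.05 s, during which the arm holds its last target. There are 200 camera calls.

## Working session

There is one attempt and no reset: what is moved stays moved. The work goes in short steps, Python scripts to look and compute and a tool call to move; the robot and the scene stay as the last step left them, time stands still between calls to the robot, and variables do not carry over. Pictures are saved under pics/ and viewed, at most 10 in all, crops included, and the job is handed in when it is done.

Besides the shell and the picture viewer there is one more tool, called after "Request:" as name(argument=value, ...) on one line, values as JSON. move_arm: Moves the arm, as the interface text tells. Shifts and turns lie within -1 to 1; 1 stands for 60 mm of shift or 0.1 rad of turn. Its arguments: {"type":"object","properties":{"rows":{"type":"array","items":{"type":"array","items":{"type":"number"}}},"claw":{"type":"number"}},"required":["rows"]}

```bash
mkdir -p pics; cat > h.py <<'E'
import numpy as np, cv2
from scipy.spatial.transform import Rotation as R
from plant import r, eyes, nets
def rot(a):
    a=np.array(a,float)
    return a if a.shape==(3,3) else R.from_quat(np.r_[a[1:],a[0]]).as_matrix()
def world(p,loc): return rot(p["attitude"])@np.array(loc)+np.array(p["eye"])
def ray(p,u,v,z):
    d=rot(p["attitude"])@np.linalg.inv(p["camera_matrix"])@np.array([u,v,1.]); e=np.array(p["eye"])
    return e+d*(z-e[2])/d[2]
def pix(p,X):
    c=p["camera_matrix"]@(rot(p["attitude"]).T@(np.array(X)-np.array(p["eye"]))); return c[:2]/c[2]
def save(p,n): cv2.imwrite("pics/"+n,cv2.cvtColor(p["img"],cv2.COLOR_RGB2BGR))
E
python3 - <<'E'
from h import *
for n in("top","scene"):
    p=eyes.snapshot(n); save(p,n+"0.png"); print(n,np.round(p["eye"],3))
    for t in("chest","left_front","right_front","lock_tab","micrometer","ring_gauge","master_ring","plug_gauge","fitting","oil","caliper","file"):
        for d in nets.pinpoint(p,t)[:3]:
            w=world(p,d["location"]); print(t,round(d["conf"],2),w.round(3),pix(p,w).round())
s=r.observe(); print(s)
E
```

```text
top [ 0.305 -0.03   1.354]
chest 0.56 [ 0.686 -0.023  0.003] [243. 152.]
left_front 0.93 [0.539 0.089 0.037] [204. 197.]
right_front 0.82 [ 0.488 -0.052  0.037] [252. 215.]
lock_tab 0.69 [ 0.64  -0.043  0.1  ] [250. 158.]
micrometer 0.73 [0.595 0.063 0.013] [214. 180.]
micrometer 0.69 [ 0.454  0.209 -0.001] [163. 227.]
micrometer 0.67 [0.594 0.225 0.004] [160. 180.]
ring_gauge 0.69 [ 0.57  -0.08   0.015] [262. 189.]
ring_gauge 0.6 [ 0.49  -0.056  0.037] [254. 215.]
master_ring 0.47 [ 0.717 -0.092  0.083] [267. 134.]
plug_gauge 0.45 [ 0.758  0.178 -0.005] [178. 129.]
oil 0.77 [ 0.675 -0.254 -0.   ] [319. 157.]
caliper 0.71 [ 0.331 -0.491 -0.002] [402. 273.]
caliper 0.17 [ 0.567 -0.077  0.015] [261. 190.]
file 0.59 [0.371 0.409 0.005] [ 92. 254.]
file 0.38 [0.594 0.067 0.012] [212. 180.]
scene [1.251 0.508 1.03 ]
chest 0.9 [ 0.689 -0.027  0.003] [229. 227.]
chest 0.53 [0.755 0.171 0.004] [266. 274.]
chest 0.52 [ 0.519 -0.212 -0.001] [220. 174.]
left_front 0.69 [0.537 0.086 0.038] [285. 208.]
right_front 0.79 [ 0.494 -0.054  0.039] [259. 181.]
right_front 0.74 [ 0.634 -0.041  0.099] [23
[... 672 characters left out ...]
1.16297981e+00,  3.13499068e-01, -4.71501051e-02,  1.21019751e+00,
        1.46524946e-05,  1.57082851e+00]), 'joint_velocities': array([ 2.58278072e-05, -1.59182309e-03,  6.54681357e-04, -2.12867655e-03,
       -3.14716095e-04,  3.94234969e-04]), 'joint_torque': array([-1.38073923e-03, -5.39462185e+01,  3.40045881e+01,  1.42425441e-03,
       -3.86090971e-05, -7.66850263e-07]), 'eef_pos': array([0.23795273, 0.55077424, 0.40467805]), 'eef_rot': array([-1.22727869e-05,  2.02513918e-01,  9.79279384e-01, -2.31739645e-05]), 'wrist_force': array([-0.06837721,  1.09625081,  0.08659224]), 'ft_torque': array([-0.04571048,  0.02701971,  0.04367048]), 'grasp_force': 0.0, 'opening': 0.9987745760282034}
```

View pics/top0.png

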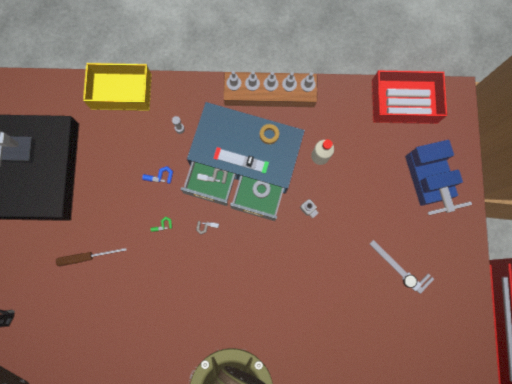

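View pics/scene0.png

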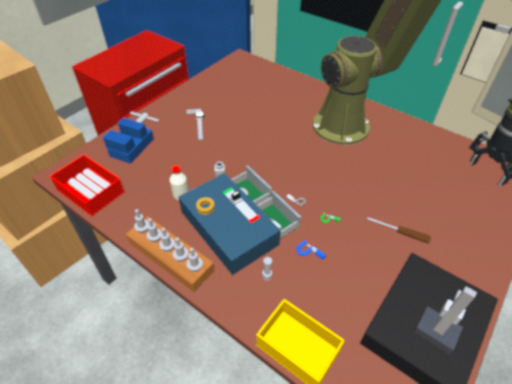

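```bash
python3 - <<'E'
from h import *
p=eyes.snapshot("top"); c=p["img"][125:245,140:300]; c=cv2.resize(c,None,fx=5,fy=5,interpolation=cv2.INTER_CUBIC)
cv2.imwrite("pics/crop0.png",cv2.cvtColor(c,cv2.COLOR_RGB2BGR))
E
```

```text
(no output)
```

View pics/crop0.png

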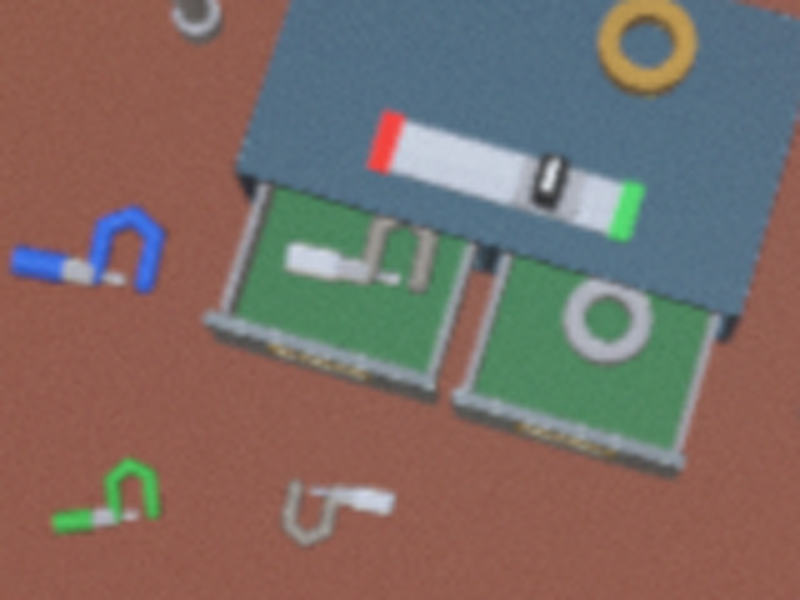

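Candidates for the micrometer: grey in the left drawer (214,180), small grey on the bench (207,226), blue (160,178), green (161,225). It is the grey one in the left drawer, so it needs no handling. The chest is turned by about -0.28 rad. The left drawer front is at (204,197), the right one at (252,215), and the tab at (250,160) sits near the green end. The red end is at (218,153). Next I turn the tool to the chest's axes, shut the claw and approach.

```bash
cat >> h.py <<'E'
def plan(target,yaw=None):
    """tool-frame shift to target TCP, in units"""
    s=r.observe(); M=rot(s["eef_rot"]); d=M.T@(np.array(target)-s["eef_pos"])/0.06
    print("tcp",s["eef_pos"].round(4),"units",d.round(2),"yaw_y",round(np.arctan2(M[1,1],M[0,1]),3),"F",s["wrist_force"].round(1),"t",round(s["time"],2))
E
python3 - <<'E'
from h import *
p=eyes.snapshot("top")
def c(x,y,z): return ray(p,140+x/5-.4,125+y/5-.4,z)
a=c(388,141,.084);b=c(627,210,.084); d=a-b; print("yaw",np.arctan2(-d[0],d[1]),np.linalg.norm(d),(a+b)/2)
t=c(550,175,.112); u=d/np.linalg.norm(d); print("tab",t,"along from mid",(t-(a+b)/2)@u)
for q in((207,318),(436,392),(455,398),(682,468)): print(c(*q,.070).round(4))
e=c(207,318,.07)-c(436,392,.07);print(np.arctan2(-e[0],e[1]))
e=c(455,398,.07)-c(682,468,.07);print(np.arctan2(-e[0],e[1]))
plan([.49,.10,.405])
E
```

```text
yaw -0.27076926647827243 0.14152631710135927 [ 0.64006503 -0.01731931  0.084     ]
tab [ 0.63336329 -0.04131718  0.112     ] along from mid -0.02491606001163137
[0.5573 0.1513 0.07  ]
[0.5171 0.0207 0.07  ]
[0.5139 0.0099 0.07  ]
[ 0.4762 -0.1184  0.07  ]
-0.2988548114478074
-0.2853146020335149
tcp [0.238  0.5508 0.4047] units [-6.84 -5.23 -0.01] yaw_y 1.163 F [-0.1  0.   0.2] t 1.4
```

Request:
move_arm(rows=[[-0.5,-0.5,0,0,0,-0.6],[-1,-0.8,0,0,0,-0.64],[-0.7,-0.7,0,0,0,0],[-0.7,-0.7,0,0,0,0],[-0.7,-0.7,0,0,0,0],[-0.7,-0.7,0,0,0,0]], claw=0)

```text
time: 2.15
eef_pos: [0.401, 0.248, 0.405]
eef_rot: [0.0, 0.141, 0.99, 0.0]
wrist_force: [1.2, 1.0, 0.4]
opening: -0.001
grasp_force: 0.0
```

```bash
python3 - <<'E'
from h import *
plan([.49,.10,.30])
E
```

```text
tcp [0.401 0.248 0.405] units [-2.11 -1.95  1.75] yaw_y 1.287 F [1.2 1.  0.4] t 2.15
```

Request:
move_arm(rows=[[-0.7,-0.65,0.3,0,0,0],[-0.7,-0.65,0.6,0,0,0],[-0.7,-0.65,0.6,0,0,0],[0,0,0.25,0,0,0],[0,0,0,0,0,0]])

```text
time: 2.78
eef_pos: [0.4834, 0.1095, 0.3042]
eef_rot: [-0.001, 0.142, 0.99, -0.0]
wrist_force: [0.6, 0.1, -0.0]
opening: 0.002
grasp_force: 0.0
```

```bash
python3 - <<'E'
from h import *
p=eyes.snapshot("wrist"); save(p,"w1.png")
for t in("left_front","right_front","lock_tab","chest"):
    for d in nets.pinpoint(p,t)[:2]:
        w=world(p,d["location"]); print(t,round(d["conf"],2),w.round(4),pix(p,w).round())
plan([.49,.10,.218])
E
```

```text
tcp [0.4842 0.1108 0.3064] units [-0.14 -0.15  1.47] yaw_y 1.289 F [-0.1 -0.3  0.2] t 3.02
```

View pics/w1.png

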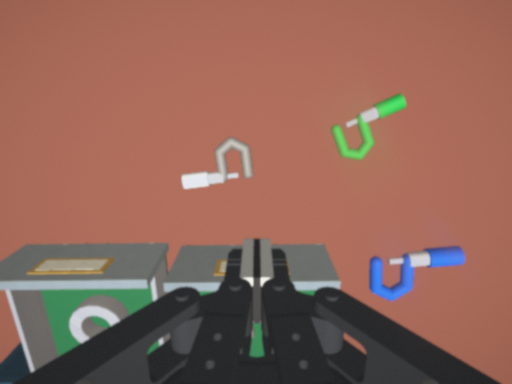

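Request:
move_arm(rows=[[-0.05,-0.1,0.5,0,0,0],[-0.05,-0.05,0.5,0,0,0],[0,0,0.45,0,0,0],[-0.25,0,0,0,0,0],[-0.25,0,0,0,0,0],[-0.15,0,0,0,0,0],[-0.15,0,0,0,0,0],[-0.2,0,0,0,0,0],[-0.2,0,0,0,0,0],[-0.2,0,0,0,0,0]])

```text
time: 4.28
eef_pos: [0.5687, 0.0756, 0.2182]
eef_rot: [-0.0, 0.141, 0.99, 0.0]
wrist_force: [-2.0, 1.8, 1.3]
opening: 0.001
grasp_force: 1.4
```

```bash
cat >> h.py <<'E'
X=np.array([np.cos(.283),-np.sin(.283),0]); Y=np.array([np.sin(.283),np.cos(.283),0]); O=np.array([.6016,-.006,0]) # front middle, chest axes
def local():
    s=r.observe(); d=s["eef_pos"]-O; f=s["wrist_force"]
    print("tip x(front=0) %.1f y %.1f z %.1f mm"%(d@X*1e3,d@Y*1e3,(d[2]-.173)*1e3),"F x %.1f y %.1f z %.1f"%(f@X,f@Y,f[2]),"t",round(s["time"],2))
E
python3 - <<'E'
from h import *
local()
E
```

```text
tip x(front=0) -54.4 y 69.2 z 45.2 mm F x -2.4 y 1.2 z 1.3 t 4.28
```

Request:
move_arm(rows=[[-0.15,0,0,0,0,0],[-0.15,0,0,0,0,0],[-0.12,0,0,0,0,0],[-0.1,0,0,0,0,0],[-0.08,0,0,0,0,0],[0,0,0,0,0,0]])

```text
time: 5.03
eef_pos: [0.6031, 0.0653, 0.2183]
eef_rot: [0.001, 0.142, 0.99, -0.001]
wrist_force: [-0.5, -0.6, 0.4]
opening: 0.002
grasp_force: 0.0
```

```bash
python3 - <<'E'
from h import *
local()
E
```

```text
tip x(front=0) -18.5 y 68.9 z 45.3 mm F x -0.3 y -0.7 z 0.4 t 5.03
```

Request:
move_arm(rows=[[-0.05,0,0,0,0,0],[-0.05,0,0,0,0,0],[0,0,0,0,0,0]])

```text
time: 5.4
eef_pos: [0.6085, 0.0638, 0.2182]
eef_rot: [0.0, 0.142, 0.99, -0.0]
wrist_force: [-0.8, -0.2, -0.2]
opening: -0.001
grasp_force: 0.5
```

Request:
move_arm(rows=[[-0.03,0,0,0,0,0],[-0.03,0,0,0,0,0]])

```text
time: 5.65
eef_pos: [0.6104, 0.0632, 0.218]
eef_rot: [-0.002, 0.141, 0.99, 0.0]
wrist_force: [-12.0, 1.6, 8.5]
opening: 0.001
grasp_force: 5.8
```

Request:
move_arm(rows=[[-0.03,0,0,0,0,0],[-0.02,0,0,0,0,0]])

```text
time: 5.9
eef_pos: [0.6111, 0.063, 0.2179]
eef_rot: [-0.005, 0.141, 0.99, 0.001]
wrist_force: [-19.8, 5.6, 14.6]
opening: 0.004
grasp_force: 10.0
```

Request:
move_arm(rows=[[0.15,0,0,0,0,0],[0.5,0,0,0,0,0],[0.6,0,0,0,0,0],[0.6,0,0,0,0,0],[0.1,-0.4,0,0,0,0],[0,-0.6,0,0,0,0],[0,-0.6,0,0,0,0],[0,-0.5,0,0,0,0],[0,-0.25,0,0,0,0],[0,0,0,0,0,0]])

```text
time: 7.15
eef_pos: [0.4631, -0.0414, 0.2184]
eef_rot: [0.0, 0.143, 0.99, 0.0]
wrist_force: [0.5, 0.6, -0.8]
opening: 0.003
grasp_force: 0.0
```

```bash
python3 - <<'E'
from h import *
local()
p=eyes.snapshot("top"); c=p["img"][115:235,140:300]; c=cv2.resize(c,None,fx=5,fy=5,interpolation=cv2.INTER_CUBIC)
cv2.imwrite("pics/crop1.png",cv2.cvtColor(c,cv2.COLOR_RGB2BGR))
for t in("left_front","right_front"):
    for d in nets.pinpoint(p,t)[:2]:
        w=world(p,d["location"])-O; print(t,round(d["conf"],2),(w@X).round(4),(w@Y).round(4))
E
```

```text
tip x(front=0) -123.1 y -72.6 z 45.4 mm F x 0.3 y 0.7 z -0.8 t 7.15
left_front 0.69 -0.0009 0.0776
```

View pics/crop1.png

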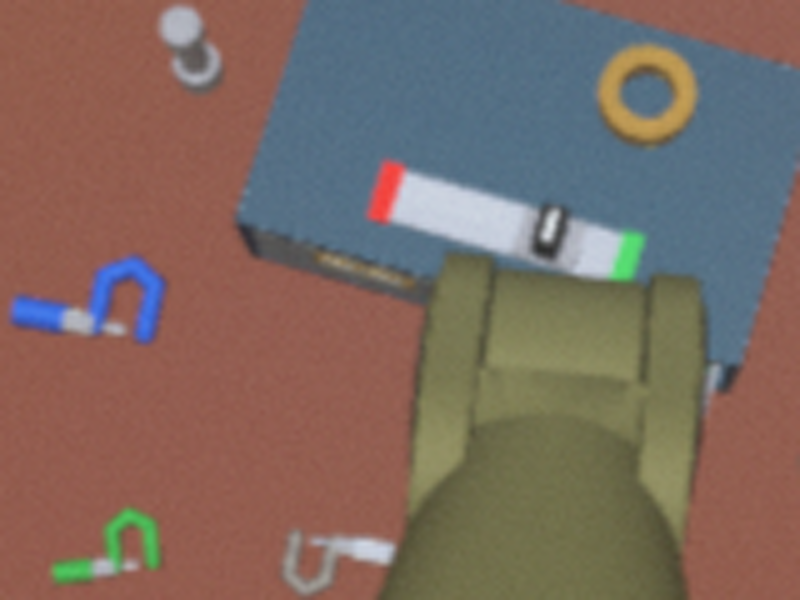

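The left drawer is shut: its front is flush at crop pixel (330,270). The tab hasn't moved. Next is the right drawer.

Request:
move_arm(rows=[[-0.15,0,0,0,0,0],[-0.15,0,0,0,0,0],[-0.15,0,0,0,0,0],[-0.2,0,0,0,0,0],[-0.2,0,0,0,0,0],[-0.2,0,0,0,0,0],[-0.2,0,0,0,0,0],[-0.15,0,0,0,0,0],[-0.12,0,0,0,0,0],[-0.1,0,0,0,0,0]])

```text
time: 8.55
eef_pos: [0.5565, -0.0678, 0.2182]
eef_rot: [-0.0, 0.141, 0.99, 0.0]
wrist_force: [-2.0, 3.4, 0.6]
opening: -0.001
grasp_force: 1.4
```

Request:
move_arm(rows=[[-0.08,0,0,0,0,0],[-0.06,0,0,0,0,0],[0,0,0,0,0,0]])

```text
time: 8.93
eef_pos: [0.5647, -0.0703, 0.2184]
eef_rot: [0.0, 0.142, 0.99, -0.0]
wrist_force: [-0.4, -0.6, 0.1]
opening: -0.003
grasp_force: 0.3
```

```bash
python3 - <<'E'
from h import *
local()
E
```

```text
tip x(front=0) -17.5 y -72.1 z 45.4 mm F x -0.2 y -0.7 z 0.1 t 8.93
```

Request:
move_arm(rows=[[-0.05,0,0,0,0,0],[-0.05,0,0,0,0,0],[-0.03,0,0,0,0,0]])

```text
time: 9.3
eef_pos: [0.5719, -0.0723, 0.2184]
eef_rot: [0.0, 0.141, 0.99, -0.0]
wrist_force: [-2.8, -0.3, 1.1]
opening: -0.002
grasp_force: 1.3
```

Request:
move_arm(rows=[[-0.03,0,0,0,0,0],[-0.02,0,0,0,0,0]])

```text
time: 9.55
eef_pos: [0.5727, -0.0726, 0.2179]
eef_rot: [-0.002, 0.141, 0.99, 0.0]
wrist_force: [-11.5, 4.2, 9.4]
opening: 0.0
grasp_force: 6.3
```

Request:
move_arm(rows=[[0.15,0,0,0,0,0],[0.1,0,-0.2,0,0,0],[0,0,-0.5,0,0,0],[0,0,-0.5,0,0,0],[-0.4,0,0,0,0,0],[-0.5,0,0,0,0,0],[-0.15,0,0,0,0,0],[0,0,0,0,0,0]])

```text
time: 10.55
eef_pos: [0.6207, -0.0865, 0.2904]
eef_rot: [0.0, 0.142, 0.99, -0.0]
wrist_force: [-1.4, -0.7, -1.0]
opening: 0.002
grasp_force: 0.0
```

```bash
python3 - <<'E'
from h import *
local()
for n in("wrist","scene"):
    p=eyes.snapshot(n); save(p,n+"2.png")
    for t in("left_front","right_front","lock_tab"):
        for d in nets.pinpoint(p,t)[:2]:
            w=world(p,d["location"])-O; print(n,t,round(d["conf"],2),(w@X).round(4),(w@Y).round(4))
cv2.imwrite("pics/both2.png",np.hstack([cv2.imread("pics/wrist2.png")[:,100:500],cv2.resize(cv2.imread("pics/scene2.png")[150:290,150:310],(400,384))]))
E
```

```text
tip x(front=0) 40.8 y -72.0 z 117.4 mm F x -1.1 y -1.1 z -1.0 t 10.55
wrist left_front 0.6 -0.0007 0.0697
wrist right_front 0.68 0.0033 -0.0758
wrist right_front 0.65 0.0401 -0.026
wrist lock_tab 0.6 0.0356 -0.0283
wrist lock_tab 0.45 -0.0002 0.0671
scene lock_tab 0.59 0.0384 -0.0248
```

View pics/both2.png

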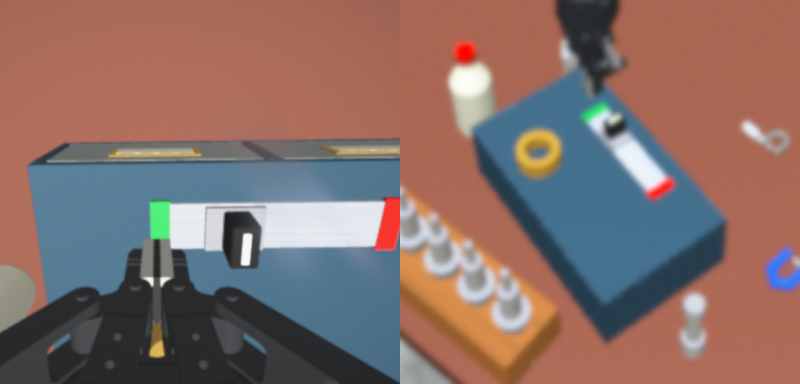

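Both fronts are flush (left 0 mm, right about +3 mm, within noise). The tool is over the green end, lined up with the tab. I lower it and push toward red.

Request:
move_arm(rows=[[0,0,0.2,0,0,0],[0,0,0.19,0,0,0],[0,0.2,0,0,0,0],[0,0.15,0,0,0,0],[0,0.15,0,0,0,0],[0,0.2,0,0,0,0],[0,0.2,0,0,0,0]])

```text
time: 11.82
eef_pos: [0.6359, -0.0339, 0.2669]
eef_rot: [-0.0, 0.141, 0.99, -0.0]
wrist_force: [-1.5, -2.4, -0.7]
opening: -0.004
grasp_force: 1.1
```

```bash
python3 - <<'E'
from h import *
local()
E
```

```text
tip x(front=0) 40.7 y -17.2 z 93.9 mm F x -0.8 y -2.7 z -0.7 t 11.82
```

Request:
move_arm(rows=[[0,0.15,0,0,0,0],[0,0.12,0,0,0,0],[0,0.1,0,0,0,0],[0,0.06,0,0,0,0],[0,0,0,0,0,0]])

```text
time: 12.45
eef_pos: [0.6433, -0.0095, 0.2669]
eef_rot: [0.0, 0.141, 0.99, 0.0]
wrist_force: [-0.5, -0.6, -0.4]
opening: -0.004
grasp_force: 0.0
```

Request:
move_arm(rows=[[0,0.05,0,0,0,0],[0,0.03,0,0,0,0]])

```text
time: 12.7
eef_pos: [0.6445, -0.0054, 0.2669]
eef_rot: [0.0, 0.142, 0.99, -0.0]
wrist_force: [-0.8, -2.4, -0.2]
opening: 0.002
grasp_force: 1.0
```

```bash
python3 - <<'E'
from h import *
local()
E
```

```text
tip x(front=0) 41.0 y 12.6 z 93.9 mm F x -0.1 y -2.5 z -0.2 t 12.7
```

Request:
move_arm(rows=[[0,0.05,0,0,0,0],[0,0.03,0,0,0,0]])

```text
time: 12.95
eef_pos: [0.6454, -0.0022, 0.267]
eef_rot: [-0.0, 0.142, 0.99, -0.003]
wrist_force: [-3.8, -11.4, 3.7]
opening: 0.001
grasp_force: 6.3
```

Request:
move_arm(rows=[[0,0.04,0,0,0,0],[0,0.02,0,0,0,0]])

```text
time: 13.2
eef_pos: [0.6457, -0.0008, 0.267]
eef_rot: [-0.0, 0.143, 0.99, -0.006]
wrist_force: [-6.7, -20.1, 6.6]
opening: -0.0
grasp_force: 10.7
```

The lock has met its end stop. I back off, lift clear and check.

Request:
move_arm(rows=[[0,-0.15,0,0,0,0],[0,-0.3,0,0,0,0],[0,0,-0.5,0,0,0],[0,0,-0.8,0,0,0],[0.6,0,-0.8,0,0,0],[0.9,0,0,0,0,0],[0.9,0,0,0,0,0],[0.6,0,0,0,0,0],[0,0,0,0,0,0]])

```text
time: 14.32
eef_pos: [0.4642, 0.0276, 0.3932]
eef_rot: [0.0, 0.141, 0.99, 0.0]
wrist_force: [0.3, 0.4, 1.2]
opening: 0.002
grasp_force: 0.0
```

```bash
python3 - <<'E'
from h import *
local()
for n in("wrist","scene","top"):
    p=eyes.snapshot(n); save(p,n+"3.png")
    for t in("left_front","right_front","lock_tab","master_ring"):
        for d in nets.pinpoint(p,t)[:2]:
            w=world(p,d["location"])-O; print(n,t,round(d["conf"],2),(w@X).round(4),(w@Y).round(4))
cv2.imwrite("pics/both3.png",np.hstack([cv2.resize(cv2.imread("pics/top3.png")[90:230,150:310],(400,384)),cv2.resize(cv2.imread("pics/scene3.png")[150:290,150:310],(400,384))]))
E
```

```text
tip x(front=0) -141.3 y -6.2 z 220.2 mm F x 0.2 y 0.5 z 1.2 t 14.32
wrist right_front 0.95 0.0054 -0.0755
wrist master_ring 0.26 -0.0163 -0.2226
scene lock_tab 0.56 0.0372 0.0352
scene lock_tab 0.36 -0.1276 -0.5423
scene master_ring 0.66 0.1402 -0.0542
top right_front 0.51 -0.0027 -0.0752
top lock_tab 0.29 0.0979 0.2198
top master_ring 0.75 0.1359 -0.0535
```

View pics/both3.png

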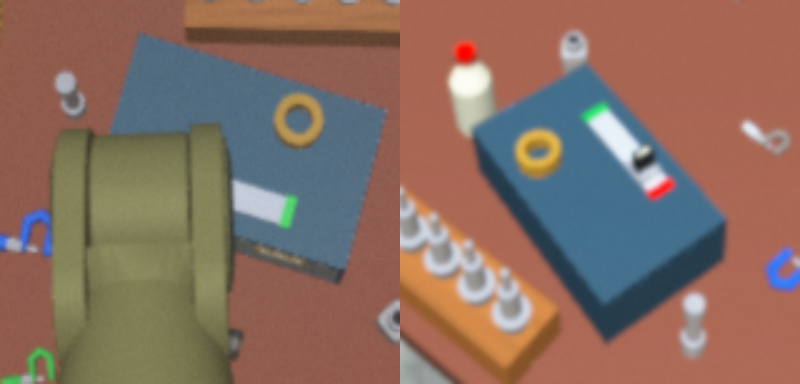

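View pics/wrist3.png

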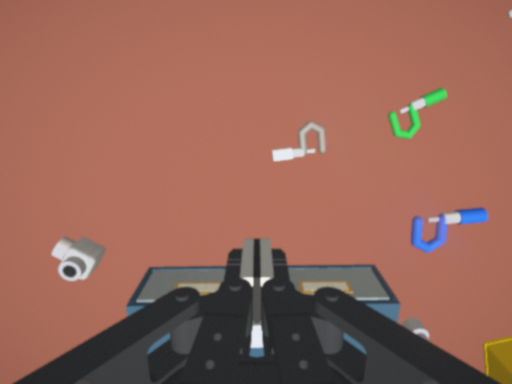

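Both fronts are flush with the chest: left at (330,283), right at (190,283). The tab is at the red end (+35 mm from mid-track), and the arm is clear. I hand the job in.

```bash
python3 -c "
from plant import r
print(r.close_job())"
```

```text
the job is handed in; nothing more can be done
None
```

I pushed both drawers fully shut, then pushed the lock to its red end stop with nothing else seen disturbed, and handed the job in; no verdict was returned, and the gauges inside the shut drawers could not be seen.

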